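Seat a drawer front in the jig and snap the toggle clamp over it

TASK

Push the small blue drawer front along the channel of the plywood jig until its edge sits flush against the stop under the clamp, then push the red clamp handle over past its centre so that it snaps across and the rubber foot holds the drawer front down. Only push: do not lift the drawer front off the jig, and leave the bottle, the hand plane and the screwdriver where they are.

Things in the scene. Friction and masses are not known exactly. Their poses are not given: they have to be found in the camera images.
- jig: Plywood jig fixed to the bench: plate 12 mm thick, x = -170 to +160 mm, 210 mm wide (y). Origin on the bench, under the middle of the drawer front's final place; z up, x along the channel toward the stop (push direction). Dark rails, inner faces y = +-72.5 mm, x -150 to +50, tops 24 mm above bench. Dark stop bar across: face at x = +50 mm, 18 mm thick, top 26 mm above bench.
- panel: Loose blue wooden drawer front, face up on the jig plate between the rails: 100 (x) by 140 (y) by 18 mm, top 30 mm above bench, about 0.18 kg. Origin: centre of its underside; axes as the jig's (within 0.02 rad). Brass pull knob on top at x = -18 mm, 22 mm wide, 25 mm tall. Fully home, its +x edge touches the stop and its origin is at the jig's x = 0; it starts 35 to 65 mm short of that.
- clamp_pivot (a point): Pivot of the toggle clamp, axis along the jig's y: at the jig's x = 95 mm, y = 0, 65 mm above the bench. It sits in a steel mount behind the stop: x = 72 to 138 mm, 44 mm wide, cheeks up to 76 mm above the bench.
- clamp (a joint): Lever angle (rad). 0 open: arm up, red handle leaning 35 deg toward the jig's +x. Grows as the handle is pushed toward the jig's -x; upright at 0.61; about 1.26 clamped, handle leaning 37 deg toward -x, foot on the drawer front. A spring drives it from its centre (0.63) to the nearer end: some 3 to 6 N of level push at the handle's end starts it, then less; past 0.63 it snaps over by itself.
- handle_end (a point): Centre of the round end (radius 12 mm) of the red handle, a 24 mm thick grip 90 mm from the pivot, in the jig's plane y = 0. Open: at the jig's x = 147 mm, 139 mm above the bench; clamped: x = 41 mm, 137 mm above it; its top is 167 mm above the bench when upright. Red covers the outer 60 mm; the rest is a 12 mm steel rod.
- clamp_foot (a point): Middle of the underside of the black rubber foot (20 mm wide) on the clamp's arm. Open: at the jig's x = 42 mm, 116 mm above the bench; clamped: at x = 30 mm, on top of the drawer front (30 mm above the bench).
- bottle: Amber bottle of stain standing on the bench beside the jig (on the jig's -y side), 44 mm wide, 120 mm tall; origin at the centre of its foot. Leave alone.
- plane: Green and steel hand plane standing on the bench beside the jig (on the jig's -y side), 150 by 48 mm, 62 mm tall; origin under its centre, x along its length. Leave alone.
- screwdriver: Wooden-handled screwdriver lying on the bench beyond the clamp (toward the jig's +x, around x = 310 mm), under 40 mm tall, about 0.2 m long along its own x; origin under its middle. Leave alone.
Not all that is in view belongs to the job. There is more than one size of the panel; the job needs the smaller.

How it is judged:
By the outcome, as a careful person would: the job done as asked, in the order asked, and still so for the second after the job is handed in, with the robot touching nothing.
It also fails if it takes over 48 s, if anything falls off the work surface, if the arm or the gripper's body presses on something with over 40 N, if the wrist force passes 120 N, or if a joint passes its speed limit or range.

ROBOT

A 6-joint arm with a two-finger parallel gripper is mounted at the origin on the work surface. World frame = base frame: x ahead of the robot, y to its left, z up, the work surface at z = 0. Lengths are in m, angles in rad, forces in N, time in s.
With the tool pointing down it reaches from about 0.375 to 0.975 m from the base axis. Payload 3.8 kg.
Tool frame: the origin (TCP) lies midway between the tips of the shut fingers; the grasp point (between the pads) lies 19 mm behind it; z points along the fingers, y is the line along which they close (so a half turn about z gives the same grasp; the last joint's range is limited). The gripper opens to 85 mm and grips with 20 to 120 N. Pads are 22 mm wide; open, the fingers measure 114 mm over their backs; the gripper's body (76 mm by 85 mm) begins 54 mm behind the grasp point. The pads swing forward as they close: fully open they stand 13 mm farther back than shut.
Start: joints at [1.088, 0.264, 1.604, -0, 1.274, -0.037], TCP at [0.291, 0.609, 0.231] pointing down, gripper open.
Joint ranges: [-2.63, 2.63], [-0.94, 2.18], [0.31, 2.57], [-1.31, 4.45], [0, 2.66], [-2.55, 2.55]. Speed limits (rad/s): [2.57, 2.57, 3.14, 3.14, 3.14, 3.14].

INTERFACE

Orientations are given as a rotation vector (axis times angle).
In Python, from workcell import bot, imaging gives the robot as it stands.
- The arm moves only by the tool step_arm, never from a script. Its argument "series" is a list of rows, each an object of numbers: "grip": the closure, from -1 (fully open) to 1 (shut); "x", "y", "z": the shift along the tool's x, y, z normalised to -1 to 1, where 1 is 500 mm; "ax", "ay", "az": the turn, a rotation vector about the tool's x, y, z normalised to -1 to 1, where 1 is 30 degrees. A call has 1 to 12 rows; each row is the pose to reach, as a shift and turn from the pose commanded when the call began, along the tool's axes at that moment; what a row does not reach only later rows make up. A row lasts 1/10 s, in which the tool goes at most 50 mm and 8.59 degrees, less where a joint would pass 70% of its speed; a pose out of reach is approached as far as the arm can. A call with a number of a shift or a turn outside -1 to 1 is refused whole. A call with a gripper value outside its range is refused whole. The fingers move at their own pace and stop on an object; "force" is the grip in N (left out, the last holds). Time passes only in rows, so rows that repeat a pose let the fingers close. It gives the time, the measured TCP pose, the force, the opening and the grip force at its end, in the units of the state.
- bot.read_state(): the state, without advancing time (a new reading comes with each control period).
- imaging.read_camera(name): name is "side" or "top" or "wrist"; returns a dict with "img" (400x640x3 uint8, red, green, blue), "fx", "fy", "cx", "cy" (pixels), "R" (3x3) and "t" (3): a world point X has camera coordinates R X + t. Camera axes: x right, y down, z forward; pixel columns grow to the right and rows downward; lengths in m; the calibration is good to about 2 mm. A picture is of the moment at which its call begins. There is no depth.
- bot.finish_job(): hands the job in; it is judged then, once.
The state is a dict: "time": time; "q": joint angles; "joint_vel": joint speeds; "joint_torque": joint torques, N m; "tool_pos": TCP position; "tcp_rot": TCP orientation; "wrist_force": force on the tool from outside, world axes, zero at the start; "torque": the same for the moment, N m; "width": opening from 0.0 (shut) to 1.0 (fully open); "grip_force": force on a finger pad.
Only numpy, scipy, OpenCV 4.12 (cv2) and the standard library are available. Lean on these libraries where they do the work, as an engineer would, in place of code of your own. Each camera call takes 0.05 s, during which the arm holds its last target. There are 200 camera calls.

## Working session

There is one attempt and no reset: what is moved stays moved. The work goes in short steps, Python scripts to look and compute and a tool call to move; the robot and the scene stay as the last step left them, time stands still between calls to the robot, and variables do not carry over. Pictures are saved under pics/ and viewed, at most 10 in all, crops included, and the job is handed in when it is done.

Besides the shell and the picture viewer there is one more tool, called as a command line: name --argument value ..., lists and objects as JSON in quotes. step_arm: Moves the arm, as the interface text tells. Scaled input: -1 to 1 covers 500 mm each way for a shift and 30 degrees each way for a turn. Its arguments: {"type":"object","properties":{"series":{"type":"array","items":{"type":"object","properties":{"grip":{"type":"number"},"x":{"type":"number","minimum":-1,"maximum":1},"y":{"type":"number","minimum":-1,"maximum":1},"z":{"type":"number","minimum":-1,"maximum":1},"ax":{"type":"number","minimum":-1,"maximum":1},"ay":{"type":"number","minimum":-1,"maximum":1},"az":{"type":"number","minimum":-1,"maximum":1}}}},"force":{"type":"number"}},"required":["series"]}

```bash
mkdir -p pics; cat > h.py <<'E'
import numpy as np, cv2
from workcell import bot, imaging
from scipy.spatial.transform import Rotation as Ro
def cam(n):
    return imaging.read_camera(n)
def save(c,name): cv2.imwrite('pics/'+name,cv2.cvtColor(c['img'],cv2.COLOR_RGB2BGR))
def ray(c,uv,z):
    R=np.array(c['R']);t=np.array(c['t']);o=-R.T@t
    d=R.T@np.array([(uv[0]-c['cx'])/c['fx'],(uv[1]-c['cy'])/c['fy'],1.])
    return o+d*(z-o[2])/d[2]
def proj(c,X):
    p=np.array(c['R'])@np.array(X)+np.array(c['t']);return np.array([c['fx']*p[0]/p[2]+c['cx'],c['fy']*p[1]/p[2]+c['cy']])
E
python3 - <<'E'
from h import *
a=cam('top');b=cam('side');save(a,'top.png');save(b,'side.png')
import pickle;pickle.dump((a,b),open('c.pkl','wb'))
for c in(a,b):print(-np.array(c['R']).T@c['t'],c['fx'])
s=bot.read_state();print(s['time'],s['tool_pos'],s['tcp_rot'],s['wrist_force'],s['width'])
E
```

```text
[ 0.48839267 -0.05227558  1.38314043] 463.9446001115776
[0.51060149 0.6562127  0.79781455] 417.87752660516253
0.1 [0.29073966 0.60845502 0.23008258] [-6.94314646e-01 -3.06337813e+00  3.04176840e-03] [-1.39158092 -0.15761012  0.08983658] 1.0041125523147483
```

View pics/top.png

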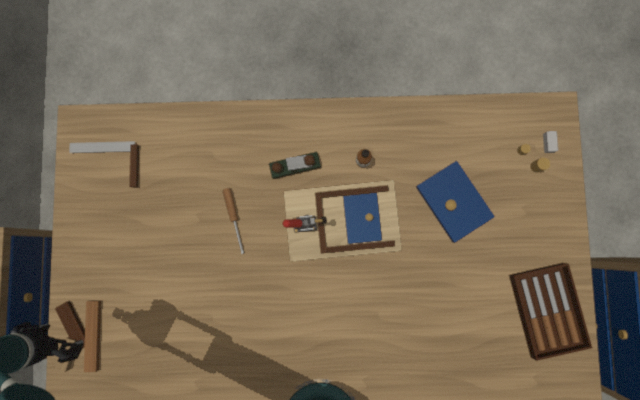

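View pics/side.png

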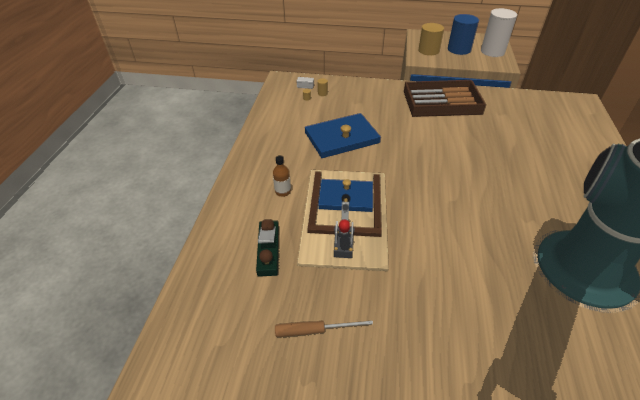

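The top picture shows the jig at about (342,220), with its push direction toward image left. The stop is at column ~321 and the red handle at (290,223).

Things that could be taken for the panel: the small blue board in the jig channel (363,218), the larger loose blue board (455,202), and the blue drawer fronts at (28,290) and (615,330). I choose (363,218), since it is the smaller one and lies between the rails. Next I measure it and check the choice in a crop.

```bash
python3 - <<'E'
from h import *
import pickle;a,b=pickle.load(open('c.pkl','rb'))
im=a['img'];hsv=cv2.cvtColor(im,cv2.COLOR_RGB2HSV)
roi=np.zeros(im.shape[:2],np.uint8);roi[175:268,278:405]=255
def comp(m,z,name):
    m=cv2.bitwise_and(m,roi);cs,_=cv2.findContours(m,0,2);c=max(cs,key=cv2.contourArea)
    P=np.array([ray(a,p[0],z)[:2] for p in c],np.float32)
    r=cv2.minAreaRect(P);print(name,cv2.boundingRect(c),np.round(r[0],4),np.round(r[1],4),round(r[2],2));return r
comp(cv2.inRange(hsv,(100,90,40),(125,255,255)),.03,'panel')
comp(cv2.inRange(hsv,(0,40,20),(20,255,105)),.025,'rails')
comp(cv2.inRange(hsv,(0,150,90),(6,255,255)),.14,'red')
# plate: bright pale
comp(cv2.morphologyEx(cv2.inRange(hsv,(10,40,185),(30,130,255)),cv2.MORPH_CLOSE,np.ones((15,15))),.012,'plate')
print(hsv[250,300],hsv[275,300],hsv[190,325],hsv[223,290])
cr=cv2.resize(im[165:275,265:415],None,fx=5,fy=5,interpolation=cv2.INTER_CUBIC)
cv2.imwrite('pics/crop.png',cr[:,:,::-1])
E
```

```text
panel (344, 193, 37, 50) [ 0.5769 -0.1343] [0.1373 0.0951] 4.44
rails (312, 186, 83, 67) [ 0.5727 -0.1041] [0.1793 0.2316] 4.44
red (283, 220, 19, 7) [0.5591 0.0606] [0.0484 0.0161] 88.78
plate (288, 206, 24, 4) [0.6118 0.0493] [0.0062 0.0686] 1.22
[ 19  80 166] [ 17  94 154] [ 19  81 171] [  2 168 117]
```

View pics/crop.png

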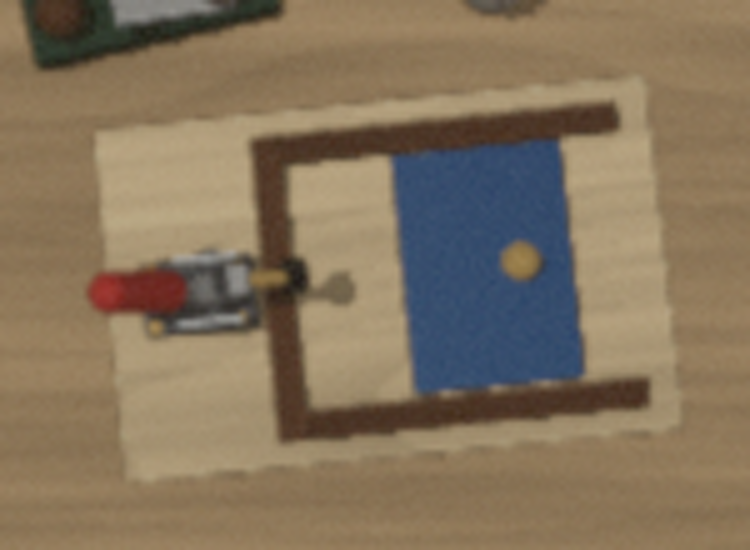

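The crop confirms the small panel with its brass knob between the rails, right edge at crop x≈575. The stop's inner face is at crop x≈288–305, the handle is open to the left at (100,292), and the channel is clear. Now I fit the rail and stop lines for the yaw and work out the moves.

```bash
cat >> h.py <<'E'
def mv(p,yaw):  # shift/turn in normalised tool units to world TCP p, tool down with tool x at world angle yaw
    s=bot.read_state();R=Ro.from_rotvec(s['tcp_rot'])
    x=np.array([np.cos(yaw),np.sin(yaw),0]);z=np.array([0,0,-1.]);T=Ro.from_matrix(np.c_[x,np.cross(z,x),z])
    return np.round(R.inv().apply(np.array(p)-s['tool_pos'])/.5,4),np.round(np.degrees((R.inv()*T).as_rotvec())/30,4)
E
python3 - <<'E'
from h import *
import pickle;a,b=pickle.load(open('c.pkl','rb'))
im=a['img'];hsv=cv2.cvtColor(im,cv2.COLOR_RGB2HSV)
d=cv2.inRange(hsv,(0,40,20),(20,255,105));bl=cv2.inRange(hsv,(100,90,40),(125,255,255))
def line(m,r,z):
    ys,xs=np.nonzero(m[r[0]:r[1],r[2]:r[3]]);P=np.array([ray(a,(x+r[2],y+r[0]),z)[:2] for x,y in zip(xs,ys)],np.float32)
    l=cv2.fitLine(P,cv2.DIST_HUBER,0,.01,.01).ravel();return l,P
t,_=line(d,(180,202,332,384),.024);u,_=line(d,(234,256,332,390),.024)
s1,P1=line(d,(198,214,312,332),.026);s2,P2=line(d,(230,245,312,335),.026)
for l in(t,u):print('rail',l[2:],np.degrees(np.arctan2(l[1],l[0]))%180)
P=np.vstack([P1,P2]);l=cv2.fitLine(P,cv2.DIST_HUBER,0,.01,.01).ravel();print('stop',l[2:],np.degrees(np.arctan2(l[1],l[0]))%180)
yaw=np.mean([np.arctan2(*(v[1::-1]*np.sign(v[1]))) for v in(t,u)])
X=np.array([np.cos(yaw),np.sin(yaw)]);Y=np.array([-X[1],X[0]])
print('yaw',np.degrees(yaw),'rail sep',(t[2:]-u[2:])@Y)
y0=(t[2:]@Y+u[2:]@Y)/2; x0=l[2:]@X-.059   # stop mid at jig x=59mm
O=x0*X+y0*Y;print('origin',O)
_,Pb=line(bl,(185,250,335,390),.03);c=Pb.mean(0)-O;print('panel jig',c@X,c@Y, 'edges',np.percentile((Pb-O)@X,[1,99]))
np.savez('jig.npz',O=O,X=X,Y=Y,yaw=yaw)
W=lambda x,y,z:np.r_[O+x*X+y*Y,z]
print('handle proj',proj(a,W(.147,0,.139)),'foot',proj(a,W(.042,0,.116)))
print(W(-.16,0,.12),mv(W(-.16,0,.12),yaw))
E
```

```text
rail [ 0.65582836 -0.12343576] 94.59663
rail [ 0.4939758  -0.12828867] 94.81584
stop [ 0.5698896  -0.01206872] 4.125544
yaw 94.70622 rail sep -0.16170503
origin [ 0.5704042  -0.07122596]
panel jig -0.06259775 -0.0010589948 edges [-0.11005573 -0.01682784]
handle proj [286.58473566 223.40409633] foot [325.61768524 219.88505188]
[ 0.5835317 -0.2306865  0.12     ] (array([-1.252 , -1.2614,  0.2226]), array([-3.5000e-03,  1.9000e-03,  1.9918e+00]))
```

step_arm --series '[{"x": -0.63,"y": -0.63,"az": 1,"grip": -1},{"x": -0.63,"y": -0.63,"az": 1,"grip": -1},{"x": -0.63,"y": -0.63,"az": 1,"grip": -1},{"x": -0.63,"y": -0.63,"az": 1,"grip": -1},{"x": -0.63,"y": -0.63,"az": 1,"grip": -1},{"x": -0.63,"y": -0.63,"az": 1,"grip": -1},{"x": -0.63,"y": -0.63,"az": 1,"grip": -1},{"x": -0.63,"y": -0.63,"az": 1,"grip": -1},{"x": -0.63,"y": -0.63,"az": 1,"grip": -1},{"x": -0.63,"y": -0.63,"az": 1,"grip": -1},{"x": -0.63,"y": -0.63,"az": 1,"grip": -1},{"x": -0.63,"y": -0.63,"az": 1,"grip": -1}]'

```text
validation failed for argument at $.se...
```

```bash
cat >> h.py <<'E'
try:
    J=np.load('jig.npz');W=lambda x,y,z:np.r_[J['O']+x*J['X']+y*J['Y'],z];yaw=float(J['yaw'])
    def tj():
        s=bot.read_state();p=s['tool_pos'];d=p[:2]-J['O'];return np.round([s['time'],d@J['X'],d@J['Y'],p[2]],4),np.round(s['wrist_force'],2)
except FileNotFoundError: pass
E
python3 -c "
from h import *
print(tj(),mv(W(-.165,0,.23),yaw))"
```

```text
(array([0.1   , 0.7003, 0.223 , 0.2301]), array([-1.39, -0.16,  0.09])) (array([-1.257 , -1.2704,  0.0026]), array([-3.5000e-03,  1.9000e-03,  1.9918e+00]))
```

The call was refused and nothing moved. I'll retry with one full row.

step_arm --series '[{"x": -0.63,"y": -0.63,"z": 0.0,"ax": 0.0,"ay": 0.0,"az": 0.99,"grip": -1.0}]'

```text
time: 0.2
tool_pos: [0.3061, 0.5649, 0.2298]
tcp_rot: [-0.92, -3.002, -0.001]
wrist_force: [1.1, -0.6, 0.9]
width: 0.999
grip_force: 0.0
```

```bash
python3 -c "
from h import *
print(tj(),mv(W(.27,.11,.23),yaw),mv(W(-.165,0,.23),yaw))"
```

```text
(array([0.2   , 0.6557, 0.2112, 0.2298]), array([ 1.07, -0.61,  0.9 ])) (array([-0.6408, -0.4746, -0.0017]), array([-1.1000e-03, -3.4000e-03,  1.7074e+00])) (array([-1.3572, -1.015 , -0.0032]), array([-1.1000e-03, -3.4000e-03,  1.7074e+00]))
```

step_arm --series '[{"x": -0.66,"y": -0.49,"z": 0.0,"ax": 0.0,"ay": 0.0,"az": 0.99,"grip": -1.0},{"x": -0.66,"y": -0.49,"z": 0.0,"ax": 0.0,"ay": 0.0,"az": 0.99,"grip": -1.0},{"x": -0.66,"y": -0.49,"z": 0.0,"ax": 0.0,"ay": 0.0,"az": 0.99,"grip": -1.0},{"x": -0.66,"y": -0.49,"z": 0.0,"ax": 0.0,"ay": 0.0,"az": 0.99,"grip": -1.0},{"x": -0.66,"y": -0.49,"z": 0.0,"ax": 0.0,"ay": 0.0,"az": 0.99,"grip": -1.0},{"x": -0.66,"y": -0.49,"z": 0.0,"ax": 0.0,"ay": 0.0,"az": 0.99,"grip": -1.0},{"x": -0.66,"y": -0.49,"z": 0.0,"ax": 0.0,"ay": 0.0,"az": 0.99,"grip": -1.0},{"x": -0.66,"y": -0.49,"z": 0.0,"ax": 0.0,"ay": 0.0,"az": 0.99,"grip": -1.0},{"x": -0.66,"y": -0.49,"z": 0.0,"ax": 0.0,"ay": 0.0,"az": 0.99,"grip": -1.0},{"x": -0.66,"y": -0.49,"z": 0.0,"ax": 0.0,"ay": 0.0,"az": 0.99,"grip": -1.0}]'

```text
time: 1.2
tool_pos: [0.4436, 0.1724, 0.231]
tcp_rot: [-1.666, -2.663, 0.0]
wrist_force: [-0.5, 0.1, 0.3]
width: 0.999
grip_force: 0.0
```

```bash
python3 -c "
from h import *
print(tj(),mv(W(-.165,0,.23),yaw))"
```

```text
(array([1.2   , 0.2532, 0.1064, 0.231 ]), array([-0.53,  0.1 ,  0.32])) (array([-0.8567, -0.1045,  0.0018]), array([-1.000e-03, -3.000e-04,  7.077e-01]))
```

step_arm --series '[{"x": -0.857,"y": -0.105,"z": 0.0,"ax": 0.0,"ay": 0.0,"az": 0.708,"grip": -1.0},{"x": -0.857,"y": -0.105,"z": 0.0,"ax": 0.0,"ay": 0.0,"az": 0.708,"grip": -1.0},{"x": -0.857,"y": -0.105,"z": 0.0,"ax": 0.0,"ay": 0.0,"az": 0.708,"grip": -1.0},{"x": -0.857,"y": -0.105,"z": 0.0,"ax": 0.0,"ay": 0.0,"az": 0.708,"grip": -1.0},{"x": -0.857,"y": -0.105,"z": 0.0,"ax": 0.0,"ay": 0.0,"az": 0.708,"grip": -1.0},{"x": -0.857,"y": -0.105,"z": 0.0,"ax": 0.0,"ay": 0.0,"az": 0.708,"grip": -1.0},{"x": -0.857,"y": -0.105,"z": 0.0,"ax": 0.0,"ay": 0.0,"az": 0.708,"grip": -1.0},{"x": -0.857,"y": -0.105,"z": 0.0,"ax": 0.0,"ay": 0.0,"az": 0.708,"grip": -1.0},{"x": -0.857,"y": -0.105,"z": 0.0,"ax": 0.0,"ay": 0.0,"az": 0.708,"grip": -1.0},{"x": -0.857,"y": -0.105,"z": 0.0,"ax": 0.0,"ay": 0.0,"az": 0.708,"grip": -1.0},{"x": -0.857,"y": -0.105,"z": 0.0,"ax": 0.0,"ay": 0.0,"az": 0.708,"grip": -1.0}]'

```text
time: 2.3
tool_pos: [0.5857, -0.2323, 0.2303]
tcp_rot: [-2.122, -2.314, -0.001]
wrist_force: [-0.4, -0.0, -0.2]
width: 1.001
grip_force: 0.0
```

```bash
python3 -c "
from h import *
c=cam('wrist');save(c,'w1.png')
for x,y,z in [(.05,.0725,.026),(.05,-.0725,.026),(-.113,-.07,.03),(-.113,.07,.03),(-.15,.0725,.024),(-.15,-.0725,.024)]:print((x,y),proj(c,W(x,y,z)))
print(tj(),mv(W(-.165,0,.010),yaw))"
```

```text
(0.05, 0.0725) [239.21469668 -61.42472281]
(0.05, -0.0725) [401.63236966 -60.55856711]
(-0.113, -0.07) [389.42528947 126.22620482]
(-0.113, 0.07) [250.40047141 125.59721013]
(-0.15, 0.0725) [251.00232245 161.27815566]
(-0.15, -0.0725) [388.70718432 161.87992889]
(array([ 2.350e+00, -1.612e-01, -1.800e-03,  2.306e-01]), array([-0.26, -0.15,  0.47])) (array([-0.0084, -0.0031,  0.4411]), array([-0.0021, -0.0033,  0.0099]))
```

View pics/w1.png

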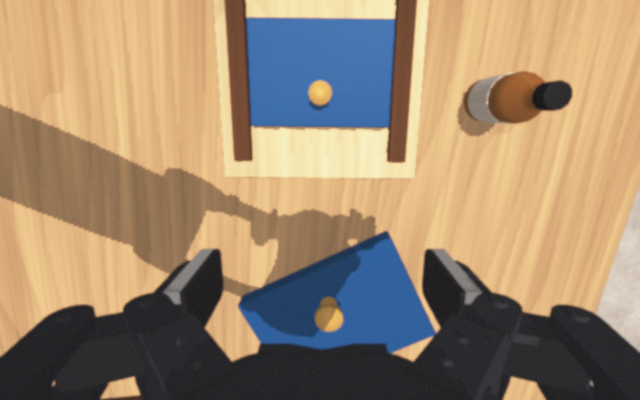

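The wrist view shows the panel's near edge at row ~128 (predicted 126) and the rail ends at row 162 (predicted 161.5), so the jig pose holds. The large board's nearest corner is at (388,232), about jig x −0.224 m, so it is clear of a descent at x = −0.145.

step_arm --series '[{"x": 0.032,"y": -0.003,"z": 0.1,"ax": 0.0,"ay": 0.0,"az": 0.01,"grip": -1.0},{"x": 0.032,"y": -0.003,"z": 0.2,"ax": 0.0,"ay": 0.0,"az": 0.01,"grip": -1.0},{"x": 0.032,"y": -0.003,"z": 0.3,"ax": 0.0,"ay": 0.0,"az": 0.01,"grip": -1.0},{"x": 0.032,"y": -0.003,"z": 0.36,"ax": 0.0,"ay": 0.0,"az": 0.01,"grip": -1.0},{"x": 0.032,"y": -0.003,"z": 0.4,"ax": 0.0,"ay": 0.0,"az": 0.01,"grip": -1.0},{"x": 0.032,"y": -0.003,"z": 0.42,"ax": 0.0,"ay": 0.0,"az": 0.01,"grip": -1.0},{"x": 0.032,"y": -0.003,"z": 0.435,"ax": 0.0,"ay": 0.0,"az": 0.01,"grip": -1.0},{"x": 0.032,"y": -0.003,"z": 0.445,"ax": 0.0,"ay": 0.0,"az": 0.01,"grip": -1.0},{"x": 0.032,"y": -0.003,"z": 0.445,"ax": 0.0,"ay": 0.0,"az": 0.01,"grip": -1.0}]'

```text
time: 3.25
tool_pos: [0.5829, -0.2178, 0.0094]
tcp_rot: [2.129, 2.309, 0.001]
wrist_force: [1.0, 0.5, 0.5]
width: 1.003
grip_force: 0.0
```

```bash
python3 -c "
from h import *
c=cam('wrist');save(c,'w2.png')
print(tj(),mv(W(-.06,0,.008),yaw))"
```

```text
(array([ 3.300e+00, -1.474e-01, -6.000e-04,  9.800e-03]), array([1.29, 0.14, 0.3 ])) (array([ 0.1748, -0.0015,  0.0035]), array([ 0.0029,  0.0014, -0.0023]))
```

View pics/w2.png

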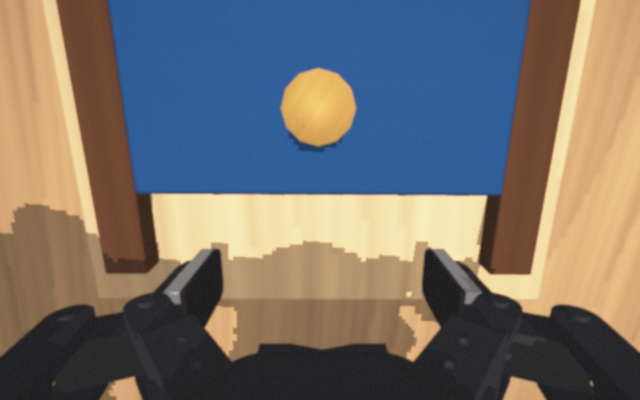

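The fingers straddle the centre between the rails, behind the panel's edge (row 193), and their path is clear. I push until just short of the stop.

step_arm --series '[{"x": 0.03,"y": -0.001,"z": 0.0,"ax": 0.0,"ay": 0.0,"az": 0.0,"grip": -1.0},{"x": 0.05,"y": -0.001,"z": 0.0,"ax": 0.0,"ay": 0.0,"az": 0.0,"grip": -1.0},{"x": 0.065,"y": -0.001,"z": 0.0,"ax": 0.0,"ay": 0.0,"az": 0.0,"grip": -1.0},{"x": 0.08,"y": -0.001,"z": 0.0,"ax": 0.0,"ay": 0.0,"az": 0.0,"grip": -1.0},{"x": 0.095,"y": -0.001,"z": 0.0,"ax": 0.0,"ay": 0.0,"az": 0.0,"grip": -1.0},{"x": 0.11,"y": -0.001,"z": 0.0,"ax": 0.0,"ay": 0.0,"az": 0.0,"grip": -1.0},{"x": 0.125,"y": -0.001,"z": 0.0,"ax": 0.0,"ay": 0.0,"az": 0.0,"grip": -1.0},{"x": 0.135,"y": -0.001,"z": 0.0,"ax": 0.0,"ay": 0.0,"az": 0.0,"grip": -1.0},{"x": 0.145,"y": -0.001,"z": 0.0,"ax": 0.0,"ay": 0.0,"az": 0.0,"grip": -1.0},{"x": 0.155,"y": -0.001,"z": 0.0,"ax": 0.0,"ay": 0.0,"az": 0.0,"grip": -1.0},{"x": 0.155,"y": -0.001,"z": 0.0,"ax": 0.0,"ay": 0.0,"az": 0.0,"grip": -1.0}]'

```text
time: 4.4
tool_pos: [0.5751, -0.1399, 0.0084]
tcp_rot: [-2.129, -2.309, -0.0]
wrist_force: [-0.3, -0.1, -0.5]
width: 1.001
grip_force: 0.0
```

```bash
python3 -c "
from h import *
print(tj(),bot.read_state()['width'])"
```

```text
(array([ 4.40e+00, -6.88e-02,  9.00e-04,  8.40e-03]), array([-0.3 , -0.12, -0.46])) 1.0013372226672645
```

step_arm --series '[{"x": 0.006,"y": 0.001,"z": 0.0,"ax": 0.0,"ay": 0.0,"az": 0.0,"grip": -1.0},{"x": 0.01,"y": 0.001,"z": 0.0,"ax": 0.0,"ay": 0.0,"az": 0.0,"grip": -1.0},{"x": 0.014,"y": 0.001,"z": 0.0,"ax": 0.0,"ay": 0.0,"az": 0.0,"grip": -1.0},{"x": 0.016,"y": 0.001,"z": 0.0,"ax": 0.0,"ay": 0.0,"az": 0.0,"grip": -1.0},{"x": 0.018,"y": 0.001,"z": 0.0,"ax": 0.0,"ay": 0.0,"az": 0.0,"grip": -1.0}]'

```text
time: 4.9
tool_pos: [0.5751, -0.1317, 0.0086]
tcp_rot: [-2.13, -2.309, 0.0]
wrist_force: [0.3, -0.5, -0.2]
width: 1.003
grip_force: 0.5
```

```bash
python3 -c "
from h import *
print(tj())
c=cam('side');im=cv2.resize(c['img'][150:290,280:420],None,fx=4,fy=4,interpolation=2);cv2.imwrite('pics/s2.png',im[:,:,::-1])"
```

```text
(array([ 4.90e+00, -6.07e-02,  2.00e-04,  8.60e-03]), array([ 0.34, -0.47, -0.2 ]))
```

View pics/s2.png

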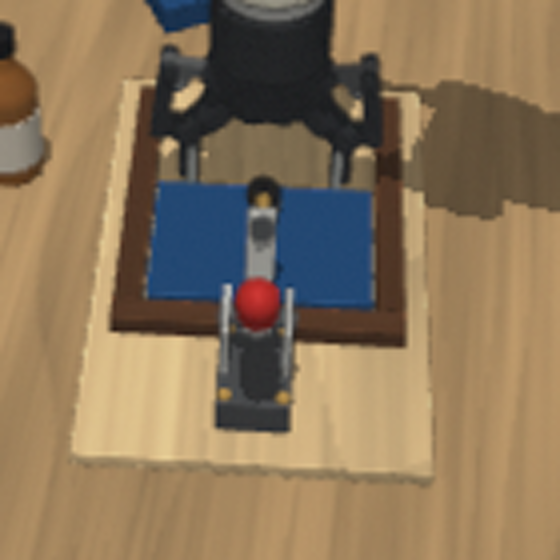

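The panel is almost at the stop (its front edge at crop row ~303, with the stop right below), and there is no contact force yet. I keep pushing until the force rises.

step_arm --series '[{"x": 0.003,"y": 0.0,"z": 0.0,"ax": 0.0,"ay": 0.0,"az": 0.0,"grip": -1.0},{"x": 0.006,"y": 0.0,"z": 0.0,"ax": 0.0,"ay": 0.0,"az": 0.0,"grip": -1.0},{"x": 0.008,"y": 0.0,"z": 0.0,"ax": 0.0,"ay": 0.0,"az": 0.0,"grip": -1.0},{"x": 0.008,"y": 0.0,"z": 0.0,"ax": 0.0,"ay": 0.0,"az": 0.0,"grip": -1.0}]'

```text
time: 5.35
tool_pos: [0.575, -0.1312, 0.0092]
tcp_rot: [2.127, 2.307, -0.005]
wrist_force: [-2.1, -13.6, -0.5]
width: 1.003
grip_force: 6.5
```

```bash
python3 -c "
from h import *
print(tj())"
```

```text
(array([ 5.35e+00, -6.02e-02,  3.00e-04,  9.20e-03]), array([ -2.09, -13.56,  -0.46]))
```

Contact: 13.6 N at TCP x = −60 mm, where flush should be (−61). I back off, rise and shut the fingers.

step_arm --series '[{"x": -0.03,"y": 0.0,"z": 0.0,"ax": 0.0,"ay": 0.0,"az": 0.0,"grip": -1.0},{"x": -0.08,"y": 0.0,"z": 0.0,"ax": 0.0,"ay": 0.0,"az": 0.0,"grip": -1.0},{"x": -0.08,"y": 0.0,"z": 0.0,"ax": 0.0,"ay": 0.0,"az": 0.0,"grip": -1.0},{"x": -0.08,"y": 0.0,"z": -0.1,"ax": 0.0,"ay": 0.0,"az": 0.0,"grip": -1.0},{"x": -0.08,"y": 0.0,"z": -0.2,"ax": 0.0,"ay": 0.0,"az": 0.0,"grip": 1.0},{"x": -0.08,"y": 0.0,"z": -0.3,"ax": 0.0,"ay": 0.0,"az": 0.0,"grip": 1.0},{"x": -0.08,"y": 0.0,"z": -0.4,"ax": 0.0,"ay": 0.0,"az": 0.0,"grip": 1.0},{"x": -0.08,"y": 0.0,"z": -0.48,"ax": 0.0,"ay": 0.0,"az": 0.0,"grip": 1.0},{"x": -0.08,"y": 0.0,"z": -0.48,"ax": 0.0,"ay": 0.0,"az": 0.0,"grip": 1.0},{"x": -0.08,"y": 0.0,"z": -0.48,"ax": 0.0,"ay": 0.0,"az": 0.0,"grip": 1.0}]'

```text
time: 6.35
tool_pos: [0.579, -0.1674, 0.2505]
tcp_rot: [2.128, 2.308, 0.003]
wrist_force: [0.0, -0.1, -0.1]
width: 0.001
grip_force: 0.0
```

```bash
python3 - <<'E'
from h import *
print(tj(),bot.read_state()['width'],mv(W(.205,0,.24),yaw))
c=cam('top');hsv=cv2.cvtColor(c['img'],cv2.COLOR_RGB2HSV)
m=cv2.inRange(hsv,(100,90,40),(125,255,255));m[:180]=0;m[260:]=0;m[:,:300]=0;m[:,400:]=0
ys,xs=np.nonzero(m);P=np.array([ray(c,(x,y),.03)[:2] for x,y in zip(xs,ys)])-J['O']
print('panel x,y range',np.percentile(P@J['X'],[1,50,99]),np.percentile(P@J['Y'],[1,99]))
E
```

```text
(array([ 6.350e+00, -9.660e-02, -7.000e-04,  2.505e-01]), array([ 0.02, -0.13, -0.12])) 0.0008498019523120545 (array([ 0.6032, -0.0022,  0.0207]), array([ 0.0062,  0.0012, -0.0023]))
panel x,y range [-0.04653562  0.00461456  0.04828506] [-0.06851055  0.06595337]
```

The panel reads home. Now I cross over the clamp to the far side of the handle.

step_arm --series '[{"x": 0.1,"y": -0.002,"z": 0.0,"ax": 0.0,"ay": 0.0,"az": 0.0,"grip": 1.0},{"x": 0.2,"y": -0.002,"z": 0.0,"ax": 0.0,"ay": 0.0,"az": 0.0,"grip": 1.0},{"x": 0.3,"y": -0.002,"z": 0.0,"ax": 0.0,"ay": 0.0,"az": 0.0,"grip": 1.0},{"x": 0.4,"y": -0.002,"z": 0.0,"ax": 0.0,"ay": 0.0,"az": 0.0,"grip": 1.0},{"x": 0.5,"y": -0.002,"z": 0.0,"ax": 0.0,"ay": 0.0,"az": 0.0,"grip": 1.0},{"x": 0.6,"y": -0.002,"z": 0.0,"ax": 0.0,"ay": 0.0,"az": 0.0,"grip": 1.0},{"x": 0.61,"y": -0.002,"z": 0.0,"ax": 0.0,"ay": 0.0,"az": 0.0,"grip": 1.0},{"x": 0.61,"y": -0.002,"z": 0.1,"ax": 0.0,"ay": 0.0,"az": 0.0,"grip": 1.0},{"x": 0.61,"y": -0.002,"z": 0.2,"ax": 0.0,"ay": 0.0,"az": 0.0,"grip": 1.0},{"x": 0.61,"y": -0.002,"z": 0.255,"ax": 0.0,"ay": 0.0,"az": 0.0,"grip": 1.0},{"x": 0.61,"y": -0.002,"z": 0.255,"ax": 0.0,"ay": 0.0,"az": 0.0,"grip": 1.0}]'

```text
time: 7.5
tool_pos: [0.5463, 0.1346, 0.1134]
tcp_rot: [-2.124, -2.302, 0.019]
wrist_force: [-0.7, -0.1, -0.2]
width: -0.002
grip_force: 0.0
```

```bash
python3 - <<'E'
from h import *
print(tj(),mv(W(.1,0,.122),yaw))
c=cam('wrist');save(c,'w3.png');print(proj(c,W(.147,0,.139)))
E
```

```text
(array([7.500e+00, 2.071e-01, 7.200e-03, 1.134e-01]), array([-0.67, -0.05, -0.24])) (array([-0.2142,  0.0144, -0.017 ]), array([-0.029 ,  0.0035, -0.003 ]))
[336.94683962 405.05245703]
```

View pics/w3.png

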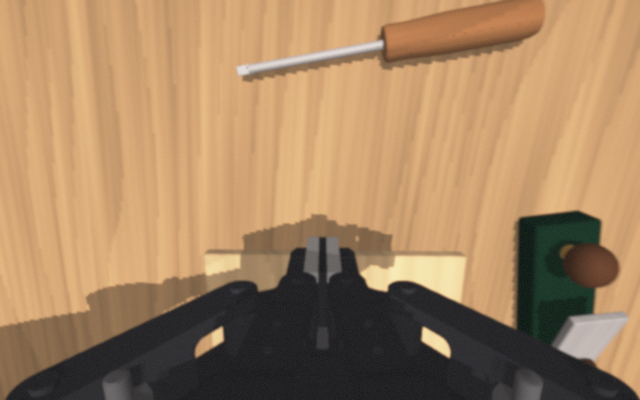

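The finger is on the far side and the handle is hidden below the gripper; the screwdriver (row ~40) and the plane are clear. I fix the small y/z offset and push the handle over slowly.

step_arm --series '[{"x": 0.0,"y": 0.014,"z": -0.017,"ax": -0.029,"ay": 0.0,"az": 0.0,"grip": 1.0},{"x": -0.03,"y": 0.014,"z": -0.017,"ax": -0.029,"ay": 0.0,"az": 0.0,"grip": 1.0},{"x": -0.05,"y": 0.014,"z": -0.017,"ax": -0.029,"ay": 0.0,"az": 0.0,"grip": 1.0},{"x": -0.07,"y": 0.014,"z": -0.017,"ax": -0.029,"ay": 0.0,"az": 0.0,"grip": 1.0},{"x": -0.09,"y": 0.014,"z": -0.017,"ax": -0.029,"ay": 0.0,"az": 0.0,"grip": 1.0},{"x": -0.11,"y": 0.014,"z": -0.017,"ax": -0.029,"ay": 0.0,"az": 0.0,"grip": 1.0},{"x": -0.12,"y": 0.014,"z": -0.017,"ax": -0.029,"ay": 0.0,"az": 0.0,"grip": 1.0}]'

```text
time: 8.25
tool_pos: [0.5659, 0.0773, 0.1318]
tcp_rot: [2.124, 2.299, 0.025]
wrist_force: [-0.0, 5.7, 3.4]
width: -0.001
grip_force: 2.7
```

```bash
python3 - <<'E'
from h import *
print(tj(),mv(W(.1,0,.122),yaw))
E
```

```text
(array([ 8.250e+00,  1.484e-01, -7.700e-03,  1.318e-01]), array([-0.04,  5.71,  3.35])) (array([-0.0969, -0.0154,  0.0191]), array([ 0.0363, -0.0052, -0.0058]))
```

step_arm --series '[{"x": -0.02,"y": -0.005,"z": 0.006,"ax": 0.01,"ay": 0.0,"az": 0.0,"grip": 1.0},{"x": -0.04,"y": -0.01,"z": 0.012,"ax": 0.02,"ay": 0.0,"az": 0.0,"grip": 1.0},{"x": -0.06,"y": -0.015,"z": 0.017,"ax": 0.03,"ay": 0.0,"az": 0.0,"grip": 1.0},{"x": -0.075,"y": -0.015,"z": 0.017,"ax": 0.03,"ay": 0.0,"az": 0.0,"grip": 1.0},{"x": -0.09,"y": -0.015,"z": 0.017,"ax": 0.03,"ay": 0.0,"az": 0.0,"grip": 1.0},{"x": -0.1,"y": -0.015,"z": 0.017,"ax": 0.03,"ay": 0.0,"az": 0.0,"grip": 1.0},{"x": -0.1,"y": -0.015,"z": 0.017,"ax": 0.03,"ay": 0.0,"az": 0.0,"grip": 1.0}]'

```text
time: 8.95
tool_pos: [0.5612, 0.0257, 0.121]
tcp_rot: [-2.131, -2.308, 0.001]
wrist_force: [0.4, -0.3, -1.1]
width: 0.003
grip_force: 0.0
```

```bash
python3 - <<'E'
from h import *
print(tj())
c=cam('side');print(proj(c,W(.147,0,.139)),proj(c,W(.041,0,.137)))
cv2.imwrite('pics/s3.png',cv2.resize(c['img'][120:290,250:450],None,fx=3.5,fy=3.5,interpolation=2)[:,:,::-1])
E
```

```text
(array([8.95e+00, 9.74e-02, 1.30e-03, 1.21e-01]), array([ 0.42, -0.31, -1.08]))
[344.09564572 224.37019467] [345.6962507  190.12464818]
```

View pics/s3.png

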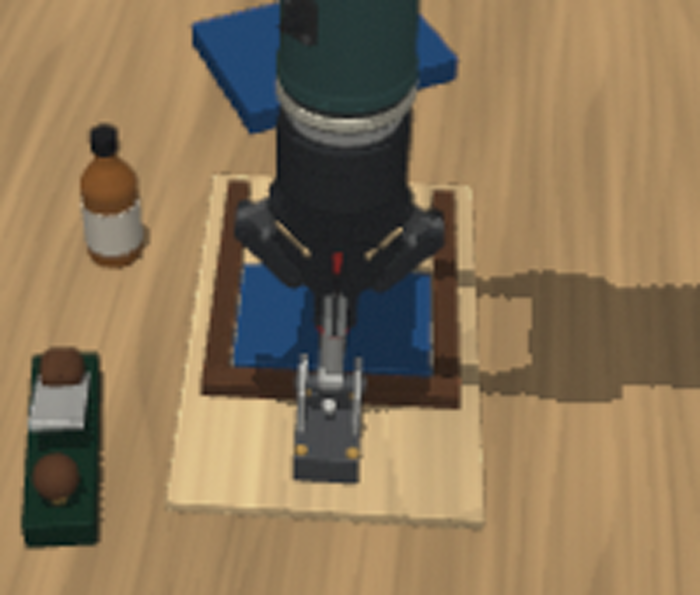

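The handle snapped over: red is now seen at (337,262), behind the fingers, and the force is gone. I retreat toward +x, go up and away, then check.

step_arm --series '[{"x": 0.06,"y": 0.0,"z": 0.0,"ax": 0.0,"ay": 0.0,"az": 0.0,"grip": 1.0},{"x": 0.14,"y": 0.0,"z": 0.0,"ax": 0.0,"ay": 0.0,"az": 0.0,"grip": 1.0},{"x": 0.2,"y": 0.0,"z": -0.06,"ax": 0.0,"ay": 0.0,"az": 0.0,"grip": 1.0},{"x": 0.22,"y": 0.0,"z": -0.15,"ax": 0.0,"ay": 0.0,"az": 0.0,"grip": 1.0},{"x": 0.28,"y": 0.0,"z": -0.22,"ax": 0.0,"ay": 0.0,"az": 0.0,"grip": 1.0},{"x": 0.36,"y": 0.05,"z": -0.25,"ax": 0.0,"ay": 0.0,"az": 0.0,"grip": 1.0},{"x": 0.44,"y": 0.0,"z": -0.25,"ax": 0.0,"ay": 0.0,"az": 0.0,"grip": 1.0},{"x": 0.52,"y": -0.1,"z": -0.25,"ax": 0.0,"ay": 0.0,"az": 0.0,"grip": 1.0},{"x": 0.6,"y": -0.15,"z": -0.25,"ax": 0.0,"ay": 0.0,"az": 0.0,"grip": 1.0},{"x": 0.6,"y": -0.15,"z": -0.25,"ax": 0.0,"ay": 0.0,"az": 0.0,"grip": 1.0},{"x": 0.6,"y": -0.15,"z": -0.25,"ax": 0.0,"ay": 0.0,"az": 0.0,"grip": 1.0}]'

```text
time: 10.1
tool_pos: [0.461, 0.3211, 0.2464]
tcp_rot: [-2.125, -2.313, 0.0]
wrist_force: [-0.2, 0.0, -0.3]
width: 0.0
grip_force: 0.0
```

```bash
python3 - <<'E'
from h import *
print(tj())
c=cam('top');hsv=cv2.cvtColor(c['img'],cv2.COLOR_RGB2HSV)
m=cv2.inRange(hsv,(100,90,40),(125,255,255));m[:180]=0;m[260:]=0;m[:,:300]=0;m[:,400:]=0
ys,xs=np.nonzero(m);P=np.array([ray(c,(x,y),.03)[:2] for x,y in zip(xs,ys)])-J['O']
print('panel',np.percentile(P@J['X'],[1,50,99]),np.percentile(P@J['Y'],[1,99]))
print('handle clamped proj',proj(c,W(.041,0,.137)))
A=cv2.resize(c['img'][140:275,220:415],None,fx=4,fy=4,interpolation=2);cv2.imwrite('pics/t4.png',A[:,:,::-1])
E
```

```text
(array([10.1   ,  0.4   ,  0.0769,  0.2464]), array([-0.22,  0.01, -0.34]))
panel [-4.65678034e-02 -2.55814176e-05  4.80831431e-02] [-0.06746521  0.06645595]
handle clamped proj [325.83647962 219.365832  ]
```

View pics/t4.png

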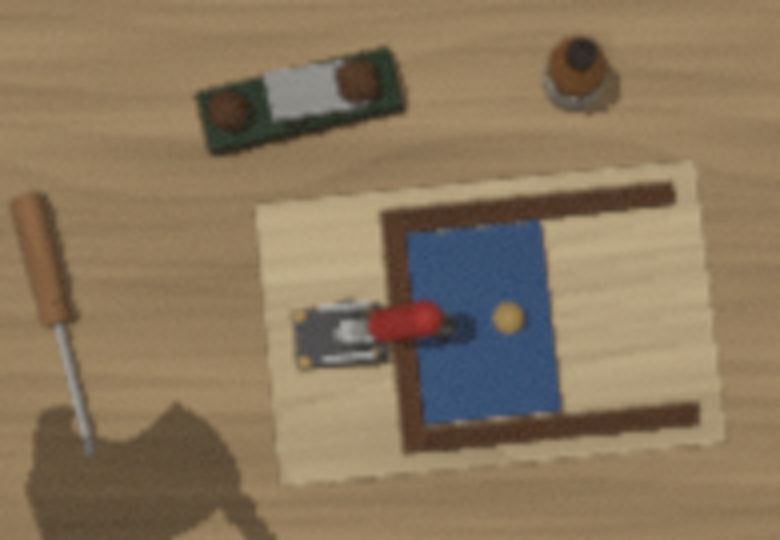

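The panel sits flush against the stop along its whole edge (crop x≈408–425). The red handle's end is at crop (428,317), which is pixel (327,219) against the clamped prediction (326,219). The bottle, plane and screwdriver are where they were.

```bash
python3 -c "
from h import *
print(bot.finish_job())"
```

```text
the job is handed in; nothing more can be done
None
```

I pushed the small drawer front flush against the stop and snapped the clamp handle over to its clamped position. The bottle, hand plane and screwdriver were left untouched, and I handed the job in at about 10 s.

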